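# Latch the amber filter slide at its middle stop and switch on the lamp

### The arm

A 7-joint arm with a two-finger parallel gripper is mounted at the origin on the work surface. World frame = base frame: x ahead of the robot, y to its left, z up, the work surface at z = 0. Lengths are in m, angles in rad, forces in N, time in s.
With the tool pointing down it reaches from about 0.4 to 0.875 m from the base axis. Payload 6.5 kg.
Tool frame: the origin (TCP) lies at the very end of the fingers, on their centre line; the grasp point (between the pads) lies arm.hold_point_z behind it (arm.hold_point_z is the distance from the TCP to the grasp point, in m); z points along the fingers, y is the direction in which the jaws open and shut (so a half turn about z gives the same grasp; the last joint's range is limited). The gripper opens to 88 mm and grips with 3 to 60 N. Pads are 18 mm wide; open, the fingers measure 123 mm over their backs; the gripper's body (75 mm by 187 mm) begins 45 mm behind the grasp point.
Start: joints at [1.131, 0.536, -0.004, 1.538, 0.003, 1.067, -0.071], TCP at [0.237, -0.605, 0.239] pointing down, gripper open.
Joint ranges: [-2.7, 2.7], [-0.37, 2.16], [-1.27, 1.26], [0.24, 2.4], [-1.31, 4.45], [0.19, 1.91], [-2.76, 2.76]. Speed limits (rad/s): [2.39, 2.39, 3.14, 3.14, 3.14, 3.14, 3.14].

### API

Orientations are given as a unit quaternion [w, x, y, z].
In Python, from plant import arm gives the robot as it stands. The module is installed in compiled form; this text tells all that it offers.
- The arm moves only by the tool apply_moves, never from a script. Its arguments are lists of equal length, an entry for each row: "slide": the shift along the tool's x, y, z in cm, a list of three; "turn": the turn, a rotation vector about the tool's x, y, z in rad, a list of three; "gripper": the opening, from -1 (shut) to 1 (fully open). In form: {"slide": [[tx, ty, tz], ...], "turn": [[wx, wy, wz], ...], "gripper": [gripper, ...]}. A call has 1 to 10 rows; each row shifts and turns the commanded pose from where the row before left it, along the tool's axes as they then stand; what a row does not reach is not made up. A row lasts 1/12 s, in which the tool goes at most 41.7 mm and 7.16 degrees, less where a joint would pass 70% of its speed; a pose out of reach is approached as far as the arm can. A call with a gripper value outside its range is refused whole. The fingers move at their own pace and stop on an object; "newtons" is the grip in N (left out, the last holds). Time passes only in rows, so rows that do not move let the fingers close. It gives the time, the measured TCP pose, the force and the opening at its end, in the units of the state.
- arm.get_state(): the state, without advancing time (a new reading comes with each control period).
- arm.grab_frame(name): name is "scene" or "top" or "wrist"; returns the picture (480x640x3 uint8, red, green, blue); there is no depth.
- arm.get_calibration(name): a dict with "vfov" (degrees; the focal length in pixels is half the picture's height over the tangent of half this angle, whatever the lens; pixels are square), "cx", "cy" (the principal point, pixels), "position" and "rotation" of the camera in the world. Camera axes: x right, y down, z forward; pixel columns grow to the right and rows downward; lengths in m; the calibration is good to about 2 mm. A picture is of the moment at which its call begins: read the wrist's pose just before it. get_calibration takes no time and is no camera call; for the wrist camera it gives the pose at the moment of the call.
- arm.job_done(): hands the job in, once; it reports no verdict.
Trained networks look in the newest picture that a camera, given by its name, has taken for a name from the list of things; names that differ only in an ending like _2 or _b are one class to them, and where a whole thing is asked for, a point or a joint stands for the part that bears it (a point fixed in the world has none). Each returns a list of dicts, best first, with "confidence" (0 to 1); they miss things now and then, are a little off and sometimes report something else, mostly with a low value. They report only what shows in the picture. A call takes as long as a camera call.
- arm.spot_in(camera, thing): "xyz" ([x, y, z] in m, in the coordinates of the camera as it stood for that picture, good to about 4 mm: the middle of the surface that is visible of it).
- arm.masks_of(camera, thing): "region" (480x640 bool, what is visible of it).
The state is a dict: "clock": time; "joints": joint angles; "dq": joint speeds; "joint_torque": joint torques, N m; "eef_pos": TCP position; "eef_rot": TCP orientation; "contact_force": force on the tool from outside, world axes, zero at the start; "wrist_torque": the same for the moment, N m; "grip_width": finger opening in m.
Only numpy, scipy, OpenCV 4.12 (cv2) and the standard library are available. Lean on these libraries where they do the work, as an engineer would, in place of code of your own. Each camera call takes 0.05 s, during which the arm holds its last target. There are 200 camera calls.

### The job

Put the amber filter into the beam: with closed fingertips push the upright amber tab so that its sprung slide goes well in past the stop pin, then let it go so that it springs back by itself and latches in the middle. After that press the red lamp button right down and let it come up again. Do not grip the tab or touch its black back, do not move the blue slide, and leave the loose things on the bench where they stand.

Things in the scene. Friction and masses are not known exactly. Their poses are not given: they have to be found in the camera images.
- amber_unit: Filter unit: cream block 240 x 80 x 30 mm fixed to the bench, origin under its centre; its slide runs along x. Over its far half (x = 0 to 80 mm) stands a bridge 76 mm high with a black lens tube (top at 96 mm) and a brass stop pin knob (top at 88 mm, 95 mm when lifted). This one has the amber tab.
- amber_tab (a point): Centre of the push face of the amber tab, an upright plate at the near end of the slide: 40 mm wide (y), 10 mm thick (x), from 41 to 86 mm above the bench. The point moves with the slide; its x axis is the push direction (level), z is up. In front of the face is only the flat cream block, 30 mm high, and then the bench. The black back of the tab (30 mm wide, 4 mm thick) must not be touched.
- amber_slide (a joint): Travel of the amber slide in m: 0 = out (home), 0.055 = fully in (end stop). Its spring pushes it out: 2 N at home, 4.3 N in the middle, 6.5 N fully in. From 0.002 to 0.029 its tooth also lifts the stop pin (a few N more). Pushed beyond 0.031 (aim for 0.042) the pin drops behind the tooth; let go, the slide springs back and is held latched at 0.029. Let go earlier, it springs out to 0.
- amber_pin (a joint): Height of the amber unit's stop pin in m: 0 = down, about 0.007 = lifted by the slide's tooth. Moves by itself.
- blue_unit: Filter unit: cream block 240 x 80 x 30 mm fixed to the bench, origin under its centre; its slide runs along x. Over its far half (x = 0 to 80 mm) stands a bridge 76 mm high with a black lens tube (top at 96 mm) and a brass stop pin knob (top at 88 mm, 95 mm when lifted). This one has the blue tab and is left alone.
- blue_slide (a joint): Travel of the blue slide in m, as for the amber one. It stays at 0.
- switch_box: Grey lamp switch box 110 x 90 x 45 mm fixed to the bench, origin under its centre, with the red lamp button at the middle of its top.
- lamp_button_top (a point): Centre of the top of the red lamp button (diameter 26 mm, when up its top is about 63 mm above the bench), in a black collar 42 mm wide and 12 mm high. Pressed straight down.
- lamp_button (a joint): Travel of the lamp button in m: 0 = up, 0.006 = right down; a spring returns it, 1.5 N at first and 5 N right down.
- dropper_a: Small pink dropper bottle, 26 mm across, 70 mm tall, loose; origin under its centre. Leave it.
- dropper_b: Second pink dropper bottle, the same. Leave it.
- objective: Steel microscope objective, 28 mm across, 50 mm tall, loose; origin under its centre. Leave it.
- petri_dish: White shallow dish, 90 mm across, 16 mm tall, loose; origin under its centre. Leave it.
- slide_box: Blue box for glass slides, 60 x 100 x 30 mm, loose; origin under its centre. Leave it.
- screwdriver: Screwdriver 160 mm long, lying loose. Leave it.
- mouse: Black computer mouse 100 x 58 x 31 mm on a grey pad, loose. Leave it.

How it is judged:
By the outcome, as a careful person would: the job done as asked, in the order asked, and still so for the second after the job is handed in, with the robot touching nothing.
It also fails if it takes over 43 s, if anything falls off the work surface, if the arm or the gripper's body presses on something with over 40 N, if the wrist force passes 120 N, or if a joint passes its speed limit or range.

## Working session

There is one attempt and no reset: what is moved stays moved. The work goes in short steps, Python scripts to look and compute and a tool call to move; the robot and the scene stay as the last step left them, time stands still between calls to the robot, and variables do not carry over. Pictures are saved under pics/ and viewed, about 8 in all and at most 12, crops included, and the job is handed in when it is done.

Besides the shell and the picture viewer there is one more tool, called after "Call:" as name(argument=value, ...) on one line, values as JSON. apply_moves: Moves the arm, as the interface text tells. Its arguments: {"type":"object","properties":{"slide":{"type":"array"},"turn":{"type":"array"},"gripper":{"type":"array"},"newtons":{"type":"number"}},"required":["slide","turn","gripper"]}

```bash
mkdir -p pics
cat > h.py <<'E'
import numpy as np, cv2
from plant import arm
def cal(c):
    k=arm.get_calibration(c); f=240/np.tan(np.radians(k['vfov'])/2)
    R=np.array(k['rotation'],float)
    if R.size==4:
        from scipy.spatial.transform import Rotation as Ro
        R=Ro.from_quat(np.roll(R.ravel(),-1)).as_matrix()
    return f,k['cx'],k['cy'],np.array(k['position']),R.reshape(3,3)
def ray(K,u,v,z):
    f,cx,cy,p,R=K; d=R@np.array([(u-cx)/f,(v-cy)/f,1]); return p+d*(z-p[2])/d[2]
def proj(K,P):
    f,cx,cy,p,R=K; q=R.T@(np.array(P)-p); return q[:2]/q[2]*f+[cx,cy]
def snap(c,n):
    K=cal(c); im=arm.grab_frame(c); cv2.imwrite(f'pics/{n}.png',im[:,:,::-1]); return K,im
E
python3 - <<'E'
from h import *
np.set_printoptions(precision=4,suppress=True)
print(arm.get_state(), arm.hold_point_z)
print(arm.get_calibration('top'))
for c in ['top','scene']:
    K,im=snap(c,c+'0')
    for t in ['amber_tab','amber_unit','blue_unit','switch_box','lamp_button_top','dropper_a','objective','screwdriver','mouse','slide_box','petri_dish']:
        for d in arm.spot_in(c,t)[:2]:
            print(c,t,round(d['confidence'],2),K[3]+K[4]@np.array(d['xyz']),proj(K,K[3]+K[4]@np.array(d['xyz'])).round())
a=cv2.imread('pics/top0.png');b=cv2.imread('pics/scene0.png')
E
```

```text
{'clock': 0.0, 'joints': array([ 1.1308,  0.5372, -0.0044,  1.5388,  0.0026,  1.0673, -0.0712]), 'dq': array([ 0.0001, -0.0004,  0.0004,  0.0003, -0.0017,  0.0017, -0.0015]), 'joint_torque': array([  0.0001, -57.0974,   0.9911, -25.1596,  -0.0562,   0.0181,
         0.0002]), 'eef_pos': array([ 0.2371, -0.6046,  0.2378]), 'eef_rot': array([-0.0008,  0.9826,  0.1858, -0.0002]), 'contact_force': array([-0.4539,  0.3637, -0.1499]), 'wrist_torque': array([-0.0073, -0.0269,  0.008 ]), 'grip_width': 0.08795774413870949} 0.0187
{'vfov': 54.00561590170363, 'cx': 323.63254178365355, 'cy': 237.23921045698452, 'position': array([0.4172, 0.0175, 1.1441]), 'rotation': array([ 0.0524, -0.6951,  0.7145, -0.059 ])}
top amber_tab 0.66 [ 0.5013 -0.2364  0.0417] [427. 273.]
top amber_unit 0.55 [ 0.5463 -0.2272  0.039 ] [422. 254.]
top blue_unit 0.95 [0.6083 0.2237 0.039 ] [231. 233.]
top blue_unit 0.71 [ 0.6104 -0.2327  0.0848] [427. 224.]
top switch_box 0.7 [0.5764 0.0063 0.0442] [323. 244.]
top switch_box 0.35 [0.5797 0.0017 0.0636] [325. 241.]
top dropper_a 0.55 [ 0.5706 -0.1167  0.0479] [375. 245.]
[... 552 characters left out ...]
233. 325.]
scene blue_unit 0.75 [0.6475 0.2087 0.0357] [402. 229.]
scene switch_box 0.6 [ 0.595  -0.0086  0.046 ] [320. 264.]
scene lamp_button_top 0.57 [0.4698 0.3987 0.0371] [400. 153.]
scene dropper_a 0.62 [0.5774 0.1147 0.0387] [353. 233.]
scene dropper_a 0.47 [ 0.5835 -0.1236  0.0415] [278. 291.]
scene objective 0.53 [0.4701 0.3963 0.039 ] [400. 153.]
scene screwdriver 0.96 [ 0.3864 -0.4543  0.0232] [101. 329.]
scene mouse 0.64 [ 0.6411 -0.4425  0.03  ] [172. 407.]
scene mouse 0.2 [ 0.4787 -0.2417  0.0393] [206. 294.]
scene slide_box 0.56 [ 0.7937 -0.0358  0.0324] [375. 330.]
scene slide_box 0.47 [0.5781 0.1133 0.0413] [353. 232.]
scene petri_dish 0.83 [0.6302 0.42   0.0089] [451. 188.]
```

View pics/top0.png

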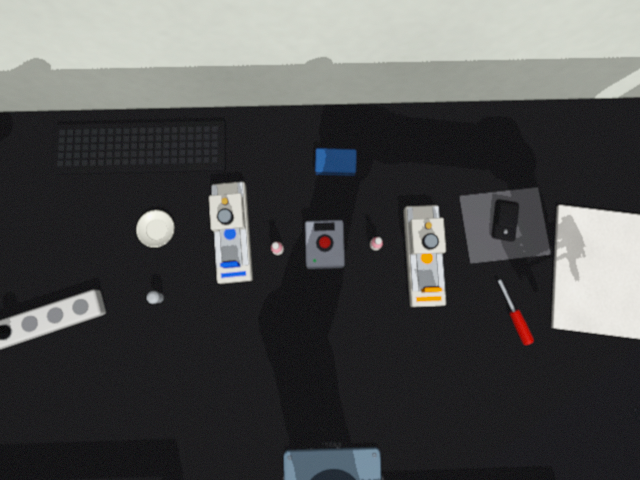

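View pics/scene0.png

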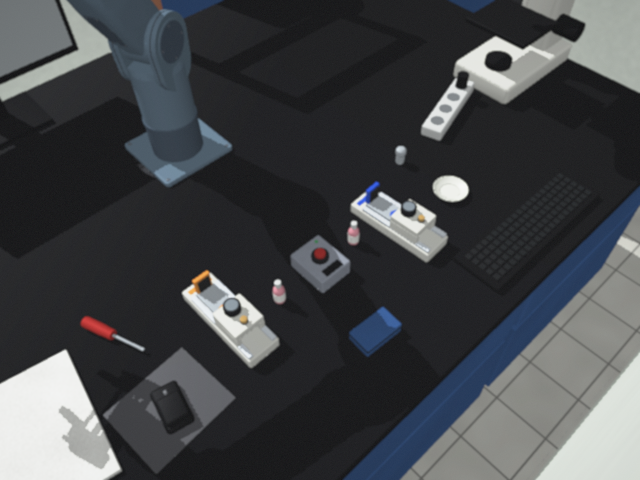

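Top view: the amber unit spans x 405–445 px, y 206–306 px, with its tab at about (431,290). The red button is at (325,242) and the bottles at (376,243) and (277,248). The scene view agrees. The network confuses the two units and the button at low confidence, so I'll measure from the unit's edges.

Run:
```python
from h import *
np.set_printoptions(precision=4,suppress=True)
K=cal('top')
im=cv2.imread('pics/top0.png')
for n,(u,v) in dict(nl=(411,306),nr=(445,305),fl=(405,207),fr=(438,206)).items(): print(n,ray(K,u,v,.03))
print('btn',ray(K,324.5,242,.063))
c=im[195:315,395:455]; cv2.imwrite('pics/c1.png',cv2.resize(c,None,fx=5,fy=5,interpolation=cv2.INTER_CUBIC))
Ks=cal('scene'); print('btn scene',ray(Ks,320,254,.063))
```

```text
nl [ 0.4256 -0.1956  0.03  ]
nr [ 0.4256 -0.2755  0.03  ]
fl [ 0.6631 -0.1946  0.03  ]
fr [ 0.6634 -0.2749  0.03  ]
btn [0.5777 0.0033 0.063 ]
btn scene [0.5834 0.0018 0.063 ]
```

View pics/c1.png

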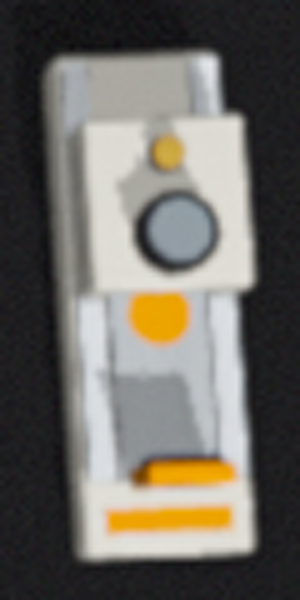

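Call:
apply_moves(slide=[[0,0,0],[0,0,0],[0,0,0],[1.6,-3.5,0],[1.6,-3.5,0],[1.6,-3.5,0],[1.6,-3.5,0],[1.6,-3.5,0],[1.6,-3.5,0],[1.6,-3.5,0]], turn=[[0,0,0.124],[0,0,0.124],[0,0,0.124],[0,0,0],[0,0,0],[0,0,0],[0,0,0],[0,0,0],[0,0,0],[0,0,0]], gripper=[-1,-1,-1,-1,-1,-1,-1,-1,-1,-1])

```text
clock: 2.03
eef_pos: [0.3494, -0.3582, 0.239]
eef_rot: [0.0, 1.0, 0.001, 0.0]
contact_force: [0.9, 0.1, 0.3]
grip_width: 0.0234
```

Call:
apply_moves(slide=[[1.5,-3.2,0],[1.5,-3.2,0],[1.5,-3.2,0],[1,-2.2,1],[0,0,1],[0,0,0],[0,0,0]], turn=[[0,0,0],[0,0,0],[0,0,0],[0,0,0],[0,0,0],[0,0,0],[0,0,0]], gripper=[-1,-1,-1,-1,-1,-1,-1])

```text
clock: 2.62
eef_pos: [0.403, -0.2425, 0.2185]
eef_rot: [0.0, 1.0, 0.001, -0.001]
contact_force: [0.1, -0.0, 0.3]
grip_width: 0.0001
```

Run:
```python
from h import *
np.set_printoptions(precision=4,suppress=True)
s=arm.get_state(); print(s['clock'],s['eef_pos'],s['eef_rot'],s['contact_force'])
K,im=snap('wrist','w1'); print(K)
for t in ['amber_tab','amber_unit']:
    for d in arm.spot_in('wrist',t)[:2]:
        P=K[3]+K[4]@np.array(d['xyz']); print(t,d['confidence'],P,proj(K,P))
for P in [(.4255,-.2355,.03),(.46,-.236,.086),(.4,-.236,.2)]: print(proj(K,P))
```

```text
2.6167 [ 0.403  -0.2425  0.2185] [ 0.      1.      0.0006 -0.0006] [ 0.1075 -0.0132  0.2884]
(np.float64(376.05935849586064), 318.4624333791953, 235.80910696572016, array([ 0.4893, -0.2414,  0.3651]), array([[ 0.002 , -0.9458, -0.3248],
       [-1.    , -0.0019, -0.0007],
       [ 0.    ,  0.3248, -0.9458]]))
amber_tab 0.72 [ 0.5134 -0.2341  0.0416] [309.2533  74.5867]
amber_unit 0.91 [ 0.5066 -0.2306  0.0375] [305.1112  84.0008]
[311.7391 181.823 ]
[310.9455 149.2974]
[307.1132 298.5052]
```

View pics/w1.png

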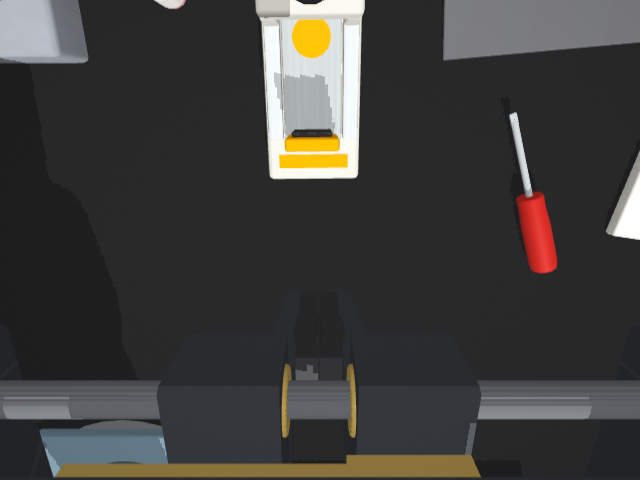

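Wrist view: the unit's near edge runs from (270,177) to (358,177). The tab top spans 285–340 px by 137–150 px, with its black back behind it on the far side.

Run:
```python
from h import *
np.set_printoptions(precision=4,suppress=True)
K=cal('wrist')
print('tabnear',ray(K,285.5,150,.086),ray(K,340,150,.086),'tabfar',ray(K,312,137,.086))
print('near',ray(K,270,178,.03),ray(K,358,178,.03),'far',ray(K,263,22,.03),ray(K,361,22,.03))
print('stripe',ray(K,279,161,.03),ray(K,348,161,.03))
```

```text
tabnear [ 0.46   -0.2184  0.086 ] [ 0.46   -0.2582  0.086 ] tabfar [ 0.4692 -0.2378  0.086 ]
near [ 0.4295 -0.1991  0.03  ] [ 0.4295 -0.278   0.03  ] far [ 0.5533 -0.1986  0.03  ] [ 0.5533 -0.2761  0.03  ]
stripe [ 0.4446 -0.2076  0.03  ] [ 0.4446 -0.2686  0.03  ]
```

Call:
apply_moves(slide=[[1.1,-0.2,0],[1.1,-0.2,3],[0,0,3.3],[0,0,3.3],[0,0,3.3],[0,0,2.4],[0,0,1],[0,0,0],[0,0,0],[0,0,0]], turn=[[0,0,0],[0,0,0],[0,0,0],[0,0,0],[0,0,0],[0,0,0],[0,0,0],[0,0,0],[0,0,0],[0,0,0]], gripper=[-1,-1,-1,-1,-1,-1,-1,-1,-1,-1])

```text
clock: 3.6
eef_pos: [0.427, -0.2385, 0.0571]
eef_rot: [0.001, 1.0, 0.001, 0.001]
contact_force: [0.8, -0.6, -0.4]
grip_width: 0.0001
```

Call:
apply_moves(slide=[[1.2,0,0],[0.6,0,0],[0.4,0,0],[0.3,0,0],[0.3,0,0],[0,0,0],[0,0,0]], turn=[[0,0,0],[0,0,0],[0,0,0],[0,0,0],[0,0,0],[0,0,0],[0,0,0]], gripper=[-1,-1,-1,-1,-1,-1,-1])

```text
clock: 4.18
eef_pos: [0.4533, -0.2378, 0.0557]
eef_rot: [0.0, 1.0, 0.001, -0.0]
contact_force: [-3.4, -0.2, 2.9]
grip_width: 0.0007
```

Call:
apply_moves(slide=[[0.5,0,0],[0.5,0,0],[0.5,0,0],[0.5,0,0],[0.5,0,0],[0.5,0,0],[0.5,0,0],[0.4,0,0],[0,0,0],[0,0,0]], turn=[[0,0,0],[0,0,0],[0,0,0],[0,0,0],[0,0,0],[0,0,0],[0,0,0],[0,0,0],[0,0,0],[0,0,0]], gripper=[-1,-1,-1,-1,-1,-1,-1,-1,-1,-1])

```text
clock: 5.02
eef_pos: [0.4915, -0.2374, 0.0554]
eef_rot: [-0.0, 1.0, 0.001, -0.001]
contact_force: [-5.0, -0.2, 3.8]
grip_width: 0.0002
```

Run:
```python
from h import *
K,im=snap('wrist','w2'); s=arm.get_state(); print(s['eef_pos'],s['contact_force'])
for P in [(.460,-.2385,.086),(.502,-.2385,.086)]: print(proj(K,P))
```

```text
[ 0.4913607  -0.23736729  0.055374  ] [-5.73853065  0.24589263  3.44163032]
[323.32016119 423.3252845 ]
[324.12739502 331.27078794]
```

View pics/w2.png

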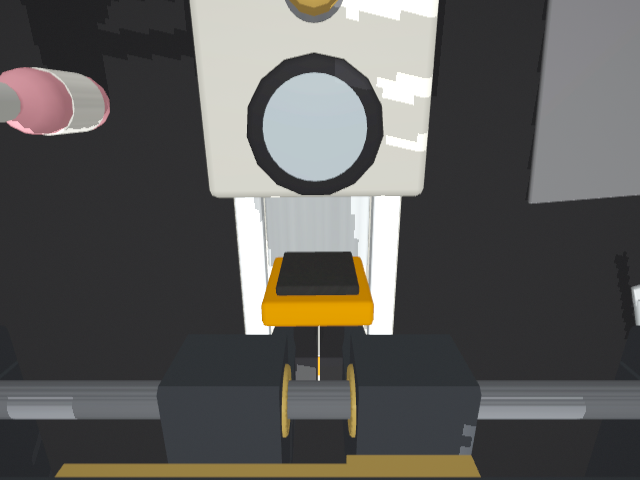

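The picture shows the tab's near edge at row 325, which puts the travel at about 0.040–0.045. The push force of about 5.7 N agrees. I'll back straight off now.

Call:
apply_moves(slide=[[-0.5,0,0],[-0.6,0,0],[-0.8,0,0],[-1,0,0],[-1.5,0,0],[-2,0,0],[-2,0,0],[0,0,-4],[0,0,-4],[0,0,-4]], turn=[[0,0,0],[0,0,0],[0,0,0],[0,0,0],[0,0,0],[0,0,0],[0,0,0],[0,0,0],[0,0,0],[0,0,0]], gripper=[-1,-1,-1,-1,-1,-1,-1,-1,-1,-1])

```text
clock: 5.9
eef_pos: [0.4081, -0.2376, 0.1772]
eef_rot: [-0.0, 1.0, 0.001, 0.0]
contact_force: [2.3, -0.5, 0.4]
grip_width: 0.0008
```

Call:
apply_moves(slide=[[0,0,-4],[0,0,0],[0,0,0]], turn=[[0,0,0],[0,0,0],[0,0,0]], gripper=[-1,-1,-1])

```text
clock: 6.15
eef_pos: [0.4105, -0.2387, 0.2183]
eef_rot: [0.002, 1.0, 0.001, 0.003]
contact_force: [-0.2, 0.1, -0.4]
grip_width: 0.0005
```

Run:
```python
from h import *
s=arm.get_state(); print(s['eef_pos'],s['contact_force'])
K,im=snap('wrist','w3')
for x in [0,.029,.042]: print(x,proj(K,(.46+x,-.2385,.086)))
```

```text
[ 0.4104711  -0.23865623  0.21831154] [-0.22133358  0.10985284 -0.35175637]
0 [319.02645519 161.1600089 ]
0.029 [319.14823193 119.89601932]
0.042 [319.20558418 100.46223934]
```

View pics/w3.png

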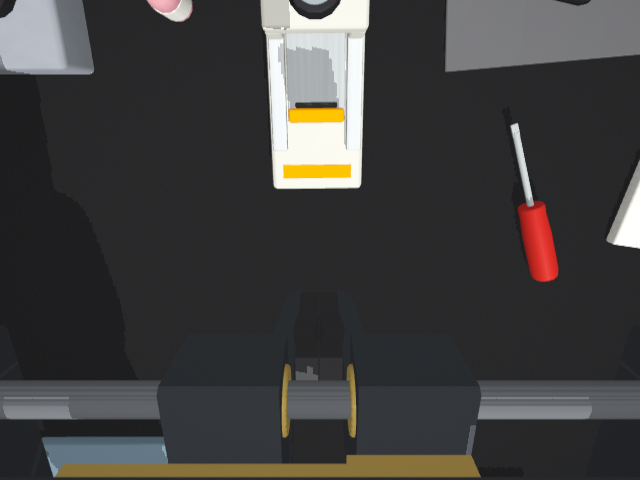

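The tab's near edge is now at row 121, against 120 predicted for 0.029, so it is latched. Next is the button.

Call:
apply_moves(slide=[[1.7,-3.4,0],[1.7,-3.4,0],[1.7,-3.4,0],[1.7,-3.4,0],[1.7,-3.4,0],[1.7,-3.4,0],[1.7,-3.4,0],[0,-0.4,0],[0,0,0],[0,0,0]], turn=[[0,0,0],[0,0,0],[0,0,0],[0,0,0],[0,0,0],[0,0,0],[0,0,0],[0,0,0],[0,0,0],[0,0,0]], gripper=[-1,-1,-1,-1,-1,-1,-1,-1,-1,-1])

```text
clock: 7.03
eef_pos: [0.5261, 0.0039, 0.2142]
eef_rot: [0.0, 1.0, 0.001, -0.001]
contact_force: [0.7, -0.9, 0.0]
grip_width: 0.0004
```

Run:
```python
from h import *
s=arm.get_state(); print(s['eef_pos'],s['eef_rot'])
K,im=snap('wrist','w4')
h=cv2.cvtColor(im,cv2.COLOR_RGB2HSV); m=(((h[...,0]<8)|(h[...,0]>172))&(h[...,1]>150)&(h[...,2]>60)).astype(np.uint8)
n,l,st,c=cv2.connectedComponentsWithStats(m)
for i in range(1,n):
    if st[i,4]>100: print(st[i],c[i],ray(K,*c[i],.063))
for d in arm.spot_in('wrist','lamp_button_top'): print(d['confidence'],K[3]+K[4]@np.array(d['xyz']))
```

```text
[0.52605581 0.00389123 0.21416495] [ 2.25855603e-04  9.99998366e-01  1.12135502e-03 -1.39980658e-03]
[303 133  34  34 901] [319.31964484 149.65149834] [0.58062649 0.00421076 0.063     ]
0.61 [0.57841815 0.00637168 0.06903345]
0.45 [ 0.58260983 -0.11222538  0.0476679 ]
```

View pics/w4.png

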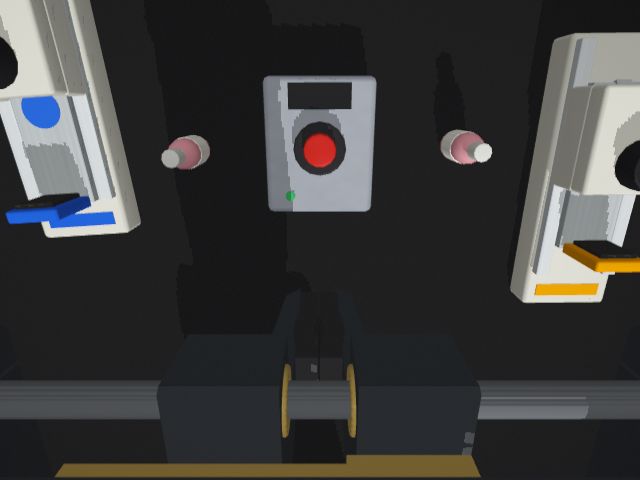

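The button is at (0.580, 0.004), from red pixels centred at (319,150). The bottles are well clear on either side.

Call:
apply_moves(slide=[[2.7,0,0],[2.7,0,0],[0,0,4],[0,0,4],[0,0,3.5],[0,0,2],[0,0,0],[0,0,0]], turn=[[0,0,0],[0,0,0],[0,0,0],[0,0,0],[0,0,0],[0,0,0],[0,0,0],[0,0,0]], gripper=[-1,-1,-1,-1,-1,-1,-1,-1])

```text
clock: 7.8
eef_pos: [0.5803, 0.003, 0.0801]
eef_rot: [0.0, 1.0, -0.0, -0.001]
contact_force: [1.2, 0.3, 0.8]
grip_width: 0.0002
```

Call:
apply_moves(slide=[[0,0,0.7],[0,0,0.5],[0,0,0.4],[0,0,0.3],[0,0,0.2],[0,0,0],[0,0,0]], turn=[[0,0,0],[0,0,0],[0,0,0],[0,0,0],[0,0,0],[0,0,0],[0,0,0]], gripper=[-1,-1,-1,-1,-1,-1,-1])

```text
clock: 8.38
eef_pos: [0.5823, 0.0042, 0.0614]
eef_rot: [0.0, 1.0, 0.001, 0.001]
contact_force: [-2.8, -0.6, 12.4]
grip_width: 0.0001
```

Call:
apply_moves(slide=[[0,0,0.2],[0,0,0],[0,0,0]], turn=[[0,0,0],[0,0,0],[0,0,0]], gripper=[-1,-1,-1])

```text
clock: 8.63
eef_pos: [0.5825, 0.0042, 0.0611]
eef_rot: [0.0, 1.0, 0.001, 0.001]
contact_force: [-7.0, -0.8, 27.8]
grip_width: 0.0004
```

Run:
```python
from h import *
s=arm.get_state(); print(s['eef_pos'],s['contact_force'])
K,im=snap('wrist','w5')
s=arm.get_state(); print(s['eef_pos'],s['contact_force'])
for z in (.063,.057): print(proj(K,(.593,.004,z)),proj(K,(.601,.004,.057)))
cv2.imwrite('pics/w5c.png',cv2.resize(im[200:480,160:480,::-1],None,fx=2,fy=2))
```

```text
[0.58245427 0.00419962 0.06105971] [-7.01878505 -0.78340846 27.84607632]
[0.58244588 0.00421008 0.06104974] [-7.86439319 -1.36555067 28.64509694]
[321.03979908 293.31736966] [321.0209344  270.51646882]
[320.94012989 287.0239297 ] [321.0209344  270.51646882]
```

View pics/w5c.png

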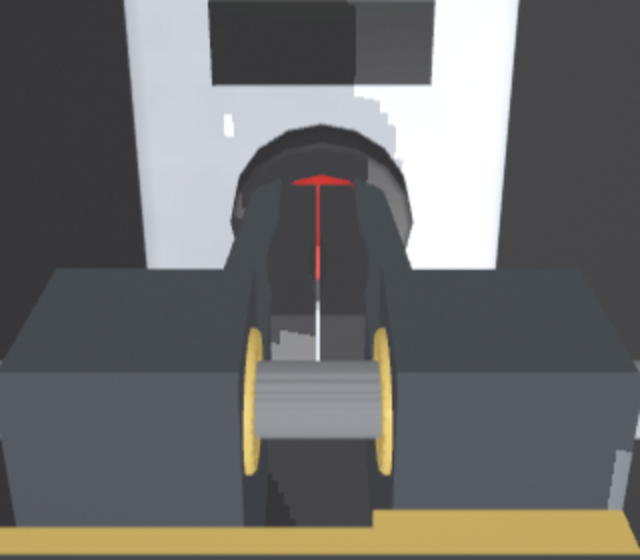

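It is stiff at the stop, at 28 N. I'll release slowly and watch the spring force over the travel to confirm the button was really down.

Call:
apply_moves(slide=[[0,0,-0.4],[0,0,0],[0,0,0]], turn=[[0,0,0],[0,0,0],[0,0,0]], gripper=[-1,-1,-1])

```text
clock: 8.93
eef_pos: [0.5824, 0.0042, 0.0628]
eef_rot: [0.0, 1.0, 0.001, 0.001]
contact_force: [1.1, -1.4, 4.0]
grip_width: 0.0009
```

Call:
apply_moves(slide=[[0,0,-0.2],[0,0,0],[0,0,0]], turn=[[0,0,0],[0,0,0],[0,0,0]], gripper=[-1,-1,-1])

```text
clock: 9.18
eef_pos: [0.5819, 0.0045, 0.0639]
eef_rot: [-0.0, 1.0, 0.001, 0.001]
contact_force: [2.5, -0.9, 1.8]
grip_width: 0.0005
```

Call:
apply_moves(slide=[[0,0,-0.2],[0,0,0],[0,0,0]], turn=[[0,0,0],[0,0,0],[0,0,0]], gripper=[-1,-1,-1])

```text
clock: 9.43
eef_pos: [0.5811, 0.0047, 0.0656]
eef_rot: [-0.0, 1.0, 0.001, -0.0]
contact_force: [1.3, -0.8, 2.5]
grip_width: 0.0007
```

Call:
apply_moves(slide=[[0,0,-0.2],[0,0,0],[0,0,0]], turn=[[0,0,0],[0,0,0],[0,0,0]], gripper=[-1,-1,-1])

```text
clock: 9.68
eef_pos: [0.5805, 0.0048, 0.0674]
eef_rot: [-0.0, 1.0, 0.001, -0.001]
contact_force: [-0.2, -0.6, 1.4]
grip_width: 0.0006
```

The force fell from 4 N at 0.063 to 1.4 N at 0.067. That matches the spring over 6 mm with the bottom at 0.061, so the button was fully down. I'll lift clear and check.

Call:
apply_moves(slide=[[0,0,-2],[0,0,-4],[0,0,-4],[0,0,-4],[-3,0,-1],[-3,0,0],[0,0,0],[0,0,0]], turn=[[0,0,0],[0,0,0],[0,0,0],[0,0,0],[0,0,0],[0,0,0],[0,0,0],[0,0,0]], gripper=[-1,-1,-1,-1,-1,-1,-1,-1])

```text
clock: 10.35
eef_pos: [0.5193, 0.0043, 0.2174]
eef_rot: [0.0, 1.0, 0.001, -0.001]
contact_force: [0.2, -0.1, -0.7]
grip_width: 0.0004
```

Run:
```python
from h import *
K,im=snap('scene','scene1'); s=arm.get_state(); print(s['clock'],s['eef_pos'],s['contact_force'])
K2,w=snap('wrist','w6')
cv2.imwrite('pics/fin.png',np.hstack([im[120:420,60:460],w[0:300,120:520]])[:,:,::-1])
```

```text
10.4 [0.52068867 0.00437611 0.21747106] [ 0.0446895   0.03184166 -0.48478843]
```

View pics/fin.png

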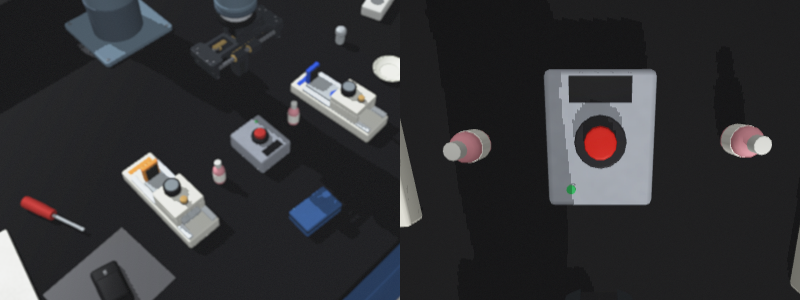

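The final picture shows the amber tab held partway in and the blue tab at home. The button is up, and the bottles and other loose things in view haven't moved. Handing in.

```bash
python3 -c "
from plant import arm
print(arm.job_done())"
```

```text
the job is handed in; nothing more can be done
None
```

The amber filter is in the beam and latched, and the lamp button was then pressed and came back up. I handed the job in at about 10.4 s of the 43 s allowed.

- **Amber slide:** I pushed the tab with closed fingertips to about 0.040–0.045 m of travel, at about 6 N, and backed straight off. The wrist picture then put the tab's edge at row 121, against 120 expected for latched at 0.029.
- **Lamp button:** I pressed it to a hard stop, which reached about 28 N. During the slow release the force fell from about 4 N to 1.4 N, as its spring should over about 6 mm. The final picture shows it up.
- **Rest of the bench:** In the last views the blue slide was at home and the loose things in view were where they stood. The petri dish was only partly in that crop. The arm was clear, with no contact force.
- **Disagreement:** the TCP height read about 4 mm higher than the stated button height (bottom at 0.061 m rather than 0.057 m). The spring forces still showed full travel.

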